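# Pin the rail's tenon into the jig post

### The job

Slide the short rail, tenon first, into the open slot of the post on the jig until its shoulders sit against the post. Then push the wooden pin along its V cradle, right through both cheeks of the post and the tenon between them, until its tip meets the end stop, and leave the joint pinned. Do not disturb the tape measure, the offcut or the beech block.

Things in the scene. Friction and masses are not known exactly. Their poses are not given: they have to be found in the camera images.
- jig_hole (a point): Centre of the level 28 mm pin hole through both cheeks of the post, mid-slot, 34 mm above the table. Axes of the jig, which is fixed: x points into the slot (the way the rail goes in), y along the hole towards the V cradle, z up. From here the jig's plywood base board, 8 mm thick, spans x -28 to +58, y -100 to +145 mm.
- slot_mouth (a point): Middle of the slot's open front, 34 mm up, 28 mm before jig_hole; same axes. The wooden post is 64 mm high, spans x -28 to +42, y -34 to +34 mm from jig_hole; its slot, 28 mm wide between two 20 mm cheeks, is open at the front and above and 56 mm deep.
- cradle_top (a point): Middle of the V cradle on the pin's side of the post, between its top edges, 28 mm above the table; same axes. The cradle is 104 mm long, y +36 to +140 mm from jig_hole, 40 mm wide; its V leads the pin straight at the hole.
- stop_face (a point): Middle of the end stop's face that looks at the post, 65 mm beyond jig_hole (y = -65 mm), 34 mm up; same axes. The stop is a wooden block 54 mm high, 60 mm wide.
- rail_grip (a point): Centre of the thick part of the loose pale timber rail, half-way up (30 mm over its underside); x points along the rail to its tenon, z up. About 0.2 kg. Thick part 90 long (x -45 to +45) x 45 wide x 60 mm high; the shoulders are at x = +45. It starts on the table before the slot, up to 50 mm off its line and 0.35 rad askew.
- rail_hole (a point): Centre of the 28 mm hole bored sideways (along y) through the rail's tenon, 28 mm beyond the shoulders, 73 mm from rail_grip, 34 mm above the rail's underside. Tenon: 54 mm long, 24 mm thick, its last 6 mm tapering to 14; it stands 10 to 60 mm high, so clears the base board. With the shoulders on the post this point is at jig_hole.
- pin_center (a point): Centre of the loose dark wooden pin, 24 mm thick, 110 mm long, about 60 g, lying in the V with its axis 33 mm up, so 17 mm of it stand above the cradle. y points from the tip (55 mm at -y, tapered to 14 mm over 10 mm) to the flat tail (55 mm at +y). Pushed on the tail it slides into the hole; with its tip on the stop its tail stands about 11 mm out of the post.
- tape_measure: Tape measure, 63x65x35 mm, a bystander; origin under its centre.
- offcut: Small pale offcut of wood, 42x70x19 mm, a bystander; origin under its centre.
- beech_block: Beech block, 58x98x52 mm, a bystander; origin under its centre.
Things that resemble listed ones, but are neither listed nor needed, are in the scene too. Leave any pink look-alike of the part that bears rail_grip alone.

How it is judged (in metres and radians):
On the way:
1. the rail's tenon is in the slot with its shoulders against the post (hole within 6 mm of the post's hole), the pin still outside (x of rail_hole in the frame of jig_hole between -0.006 and 0.006 m and y of rail_hole in the frame of jig_hole between -0.006 and 0.006 m and z of rail_hole in the frame of jig_hole between -0.006 and 0.006 m and angle between the x axis of rail_grip and the x axis of jig_hole, either way round below 0.12 rad and y of pin_center in the frame of jig_hole above 0.06 m), for 0.2 s.
At the end, for the whole second after the job is handed in: The rail's tenon is in the slot, its hole within 5 mm of the post's hole along the slot, and within 6 mm sideways and in height, the rail in line within 0.12 rad; the pin lies through both cheeks and the tenon, in line within 0.12 rad, its tip within 6 mm of the end stop; both are at rest (x of rail_hole in the frame of jig_hole between -0.005 and 0.005 m and y of rail_hole in the frame of jig_hole between -0.006 and 0.006 m and z of rail_hole in the frame of jig_hole between -0.006 and 0.006 m and angle between the x axis of rail_grip and the x axis of jig_hole, either way round below 0.12 rad and x of pin_center in the frame of jig_hole between -0.006 and 0.006 m and y of pin_center in the frame of jig_hole between -0.016 and -0.004 m and z of pin_center in the frame of jig_hole between -0.006 and 0.006 m and angle between the y axis of pin_center and the y axis of jig_hole, either way round below 0.12 rad and linear speed of each of rail, pin below 0.02 m/s); the robot touches nothing.
It fails at once if the tape measure is moved by more than 30 mm (distance of tape_measure from where it was at the start of the episode above 0.03 m).
It fails at once if the small offcut is moved by more than 30 mm (distance of offcut from where it was at the start of the episode above 0.03 m).
It fails at once if the beech block is moved by more than 30 mm (distance of beech_block from where it was at the start of the episode above 0.03 m).
It also fails if it takes over 51 s, if anything falls off the work surface, if the arm or the gripper's body presses on something with over 40 N, if the wrist force passes 120 N, or if a joint passes its speed limit or range.

### The arm

A 6-joint arm with a two-finger parallel gripper is mounted at the origin on a cart in front of the work surface, level with it; the furniture and walls round the work are solid. World frame = base frame: x ahead of the robot, y to its left, z up, the work surface at z = 0. Lengths are in mm, angles in rad, forces in N, time in s.
With the tool pointing down it reaches from about 350 to 875 mm from the base axis. Payload 4.2 kg.
Tool frame: the origin (TCP) lies midway between the tips of the shut fingers; the grasp point (between the pads) lies 19 mm behind it; z points along the fingers, y is the line along which they close (so a half turn about z gives the same grasp; the last joint's range is limited). The gripper opens to 85 mm and grips with 20 to 120 N. Pads are 22 mm wide; open, the fingers measure 114 mm over their backs; the gripper's body (76 mm by 85 mm) begins 54 mm behind the grasp point. The pads swing forward as they close: fully open they stand 13 mm farther back than shut.
Start: joints at [-1.051, 0.385, 0.008, 0, -1.194, -0.259], TCP at [161.175, -603.839, 231.312] pointing down, gripper open.
Joint ranges: [-3.14, 3.14], [-1.21, 2.06], [-1.07, 1.41], [-3.16, 2.05], [-2.99, -0.16], [-3.1, 3.1]. Speed limits (rad/s): [2.79, 2.79, 3.14, 3.14, 3.14, 3.14].

### API

Orientations are given as a unit quaternion [x, y, z, w].
In Python, from bench import sensors, get_image, camera_params, job_done gives the robot as it stands.
- The arm moves only by the tool servo_tool, never from a script. Its argument "motion" is a list of rows, each an object with "travel": the shift along the tool's x, y, z as a fraction of full scale, a list of three; "rot": the turn, a rotation vector about the tool's x, y, z as a fraction of full scale, a list of three; "hand": the opening, from 0 (shut) to 1 (fully open). In form: [{"travel": [x, y, z], "rot": [wx, wy, wz], "hand": hand}, ...]. A call has 1 to 10 rows; each row shifts and turns the commanded pose from where the row before left it, along the tool's axes as they then stand; what a row does not reach is not made up. Full scale, the value 1, is 25 cm for a shift and 360 degrees for a turn. A row lasts 1/12 s, in which the tool goes at most 41.7 mm and 7.16 degrees, less where a joint would pass 70% of its speed; a pose out of reach is approached as far as the arm can. A call with a number of a shift or a turn outside -1 to 1 is refused whole. A call with a gripper value outside its range is refused whole. The fingers move at their own pace and stop on an object; the grip force is fixed at half the most. Time passes only in rows, so rows that do not move let the fingers close. It gives the time, the measured TCP pose, the force, the opening and the grip force at its end, in the units of the state.
- sensors.read_state(): the state, without advancing time (a new reading comes with each control period).
- get_image(name): name is "side" or "top" or "wrist"; returns (picture, depth): 420x560x3 uint8, red, green, blue; 420x560 float32, mm along the optical axis (not along the pixel's ray), 0 where there is no reading.
- camera_params(name): a dict with "camera_matrix" (3x3 intrinsics, pixels), "dist" ([k1, k2, p1, p2, k3] as OpenCV has them; the pictures are not rectified), "R" (3x3) and "t" (3): a world point X has camera coordinates R X + t; the wrist camera has in their place "mount" (4x4, takes a point from camera to tool coordinates, whose origin is the TCP and whose axes are the flange's). Camera axes: x right, y down, z forward; pixel columns grow to the right and rows downward; lengths in mm; the calibration is good to about 2 mm. A picture is of the moment at which its call begins: read the wrist's pose just before it. camera_params takes no time and is no camera call.
- job_done(): hands the job in; it is judged then, once.
The state is a dict: "clock": time; "joints": joint angles; "joint_vel": joint speeds; "joint_efforts": joint torques, N m; "position": TCP position; "ee_rot": TCP orientation; "contact_force": force on the tool from outside, world axes, zero at the start; "wrist_torque": the same for the moment, N m; "gripper_width": finger opening in mm; "grasp_force": force on a finger pad.
Only numpy, scipy, OpenCV 4.12 (cv2) and the standard library are available. Lean on these libraries where they do the work, as an engineer would, in place of code of your own. Each camera call takes 0.05 s, during which the arm holds its last target. There are 200 camera calls.

## Working session

There is one attempt and no reset: what is moved stays moved. The work goes in short steps, Python scripts to look and compute and a tool call to move; the robot and the scene stay as the last step left them, time stands still between calls to the robot, and variables do not carry over. Pictures are saved under pics/ and viewed, at most 10 in all, crops included, and the job is handed in when it is done.

Besides the shell and the picture viewer there is one more tool, called by a JSON object that holds its "name" and its "arguments". servo_tool: Moves the arm, as the interface text tells. Its arguments: {"type":"object","properties":{"motion":{"type":"array"}},"required":["motion"]}

```bash
mkdir -p pics; cat > h.py <<'E'
import numpy as np, cv2
from bench import sensors,get_image,camera_params,job_done
from scipy.spatial.transform import Rotation as Ro
def cloud(n):
    st=sensors.read_state(); im,d=get_image(n); p=camera_params(n)
    h,w=d.shape; u,v=np.meshgrid(np.arange(w),np.arange(h))
    q=cv2.undistortPoints(np.stack([u,v],-1).reshape(-1,1,2).astype(np.float64),np.array(p['camera_matrix'],float),np.array(p['dist'],float)).reshape(h,w,2)
    c=np.dstack([q*d[...,None],d]).astype(float)
    if 'R' in p: X=(c-np.array(p['t']).reshape(3))@np.array(p['R'])
    else:
        M=np.array(p['mount']); X=c@M[:3,:3].T+M[:3,3]
        X=X@Ro.from_quat(st['ee_rot']).as_matrix().T+st['position']
    X[d==0]=np.nan
    return im,d,X
def save(n,im): cv2.imwrite('pics/'+n,cv2.cvtColor(im,cv2.COLOR_RGB2BGR))
E
python3 - <<'E'
from h import *
for n in('top','side'):
    im,d,X=cloud(n); save(n+'0.png',im); np.savez(n+'0.npz',im=im,X=X)
print(sensors.read_state())
E
```

```text
{'clock': 0.1, 'joints': array([-1.05141938e+00,  3.85477031e-01,  6.79132986e-03, -4.07598604e-04,
       -1.19396656e+00, -2.58594330e-01]), 'joint_vel': array([ 0.00043529, -0.00198882,  0.00253681,  0.00165411,  0.00096013,
        0.00039959]), 'joint_efforts': array([-5.67058887e-04, -3.93318486e+01,  1.88928330e+01,  4.19794589e+00,
       -2.62149784e-03, -5.56268333e-06]), 'position': array([ 161.0321818 , -603.38517545,  230.34789202]), 'ee_rot': array([-1.29947548e-01,  9.91520417e-01,  9.30481634e-04, -1.76651869e-04]), 'contact_force': array([0.17153435, 0.14236364, 0.24956677]), 'wrist_torque': array([-0.00228382,  0.01762595, -0.01666394]), 'grasp_force': 0.0, 'gripper_width': 85.69715690359698}
```

View pics/top0.png

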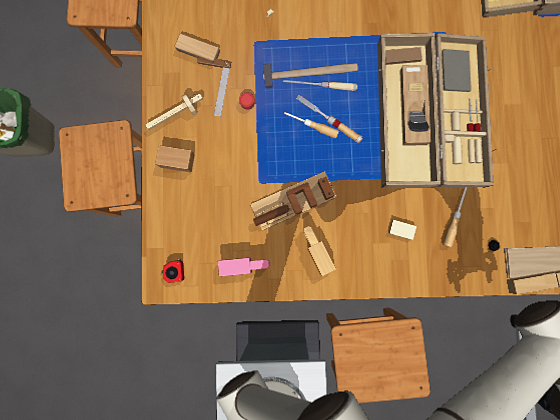

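View pics/side0.png

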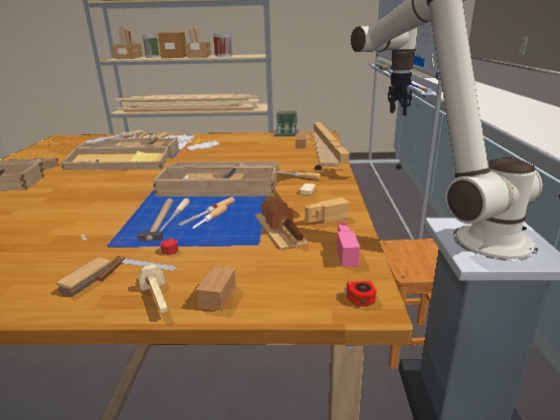

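The top view shows the jig at about (293,200) with its cradle and dark pin at (270,210) and stop at (325,188). There are two rail-like parts: a pale one at (318,250) and a pink one at (242,267). The pale one fits because the pink is the look-alike. I'll confirm in an enlarged crop.

```bash
python3 - <<'E'
from h import *
f=np.load('top0.npz'); im=f['im'];X=f['X']
save('crop.png',cv2.resize(im[165:285,230:350],(600,600),interpolation=cv2.INTER_CUBIC))
z=X[165:285,230:350,2]; 
v=np.clip(np.nan_to_num(z)*3,0,255).astype(np.uint8)
save('cropz.png',cv2.resize(cv2.applyColorMap(v,cv2.COLORMAP_JET)[...,::-1],(600,600),interpolation=cv2.INTER_NEAREST))
for (u,v) in [(318,250),(308,235),(270,210),(300,200),(325,188),(242,267),(402,230)]: print(u,v,X[v,u].round())
E
```

```text
318 250 [ 470. -147.   55.]
308 235 [ 513. -120.   59.]
270 210 [591. -12.  28.]
300 200 [ 621. -101.    7.]
325 188 [ 647. -173.   58.]
242 267 [428.  70.  62.]
402 230 [ 522. -397.   18.]
```

View pics/crop.png

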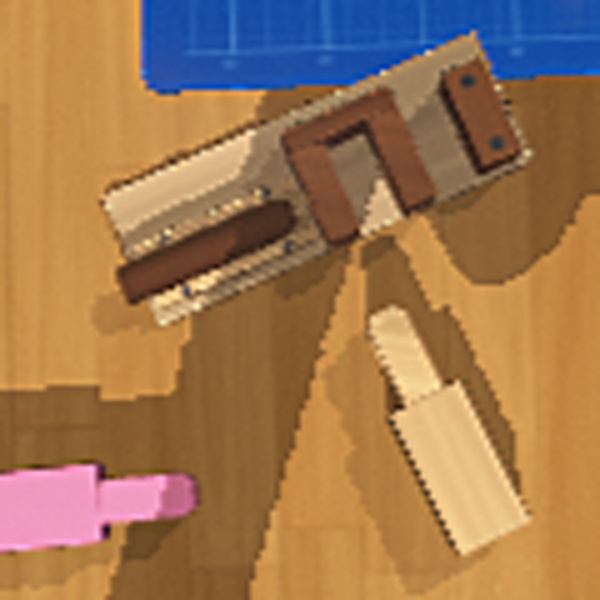

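View pics/cropz.png

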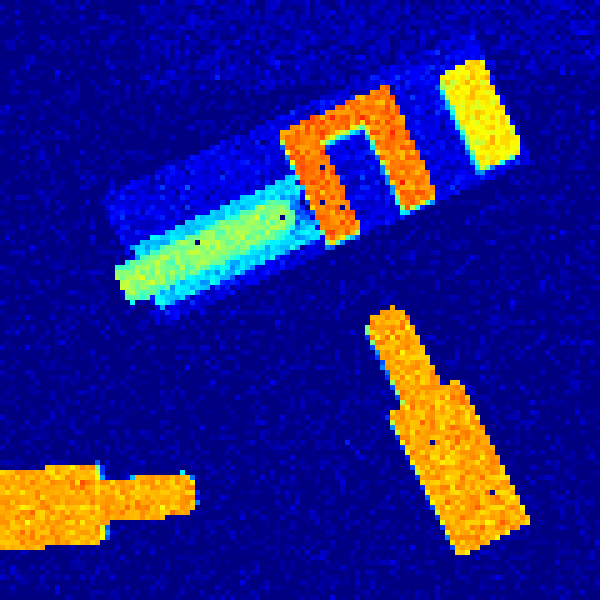

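The crop confirms it: the pale rail's thick part is at crop (458,470) with the tenon tip at (387,318). The post's U opens toward it between (345,240) and (418,208), and the pin's tip is at (293,213). Next I fit the poses from depth.

```bash
cat >> h.py <<'E'
from scipy.spatial import cKDTree
from scipy.optimize import minimize
def rects(rs,s=1.5):
    return np.vstack([np.stack(np.meshgrid(np.arange(a+s/2,b,s),np.arange(c+s/2,d,s)),-1).reshape(-1,2) for a,b,c,d in rs])
RAIL=rects([(-45,45,-22.5,22.5),(45,93,-12,12),(93,99,-9.5,9.5)])
POST=rects([(-28,28,14,34),(-28,28,-34,-14),(28,42,-34,34)])
PIN=rects([(-12,12,-45,55),(-9.5,9.5,-55,-45)])
def fit(P,M,x0):
    T=cKDTree(P)
    def tr(x): 
        c,s=np.cos(x[2]),np.sin(x[2]); return M@np.array([[c,s],[-s,c]])+x[:2]
    def cost(x):
        Y=tr(x); return (np.minimum(T.query(Y)[0],15)**2).mean()+(np.minimum(cKDTree(Y).query(P)[0],15)**2).mean()
    r=minimize(cost,x0,method='Nelder-Mead',options=dict(initial_simplex=np.array([x0]+[np.array(x0)+e for e in np.diag([8,8,.15])]),xatol=.02,fatol=1e-4,maxiter=400)); return r.x,r.fun
def sel(X,c,r,z0,z1):
    m=(np.hypot(X[...,0]-c[0],X[...,1]-c[1])<r)&(X[...,2]>z0)&(X[...,2]<z1); return X[m]
E
python3 - <<'E'
from h import *
f=np.load('top0.npz'); X=f['X']
P=sel(X,(480,-140),115,45,75); P=P[P[:,0]<545]; print('rail',len(P),fit(P[:,:2],RAIL,[470,-147,0.35]),P[:,2].mean())
P=sel(X,(622,-97),70,58,75);P=P[P[:,0]>555]; print('post',len(P),fit(P[:,:2],POST,[615,-100,0.35]),P[:,2].mean())
P=sel(X,(595,-10),75,34,50); print('pin',len(P),fit(P[:,:2],PIN,[593,-10,0.35]))
P=sel(X,(647,-173),45,47,62); print('stop',len(P),cv2.minAreaRect(P[:,:2].astype(np.float32)))
E
```

```text
rail 672 (array([ 4.46962496e+02, -1.55534221e+02,  4.28529915e-01]), np.float64(1.7410361285730251)) 60.00909129464354
post 386 (array([ 6.15583501e+02, -1.06001060e+02,  3.92280800e-01]), np.float64(1.8809996883606277)) 64.27836121048398
pin 288 (array([ 5.78531181e+02, -1.68743144e+01,  3.78839222e-01]), np.float64(4.561683245248362))
stop 196 ((644.2626342773438, -160.39190673828125), (60.140438079833984, 59.801841735839844), 22.411296844482422)
```

```bash
cat >> h.py <<'E'
def plan(p,yaw=None):
    "travel (fraction) in tool axes after turn; yaw = world angle of tool y minus 90deg"
    s=sensors.read_state(); R=Ro.from_quat(s['ee_rot']); m=R.as_matrix()
    cur=np.arctan2(-m[0,1],m[1,1]); t=0
    if yaw is not None:
        t=-(yaw-cur); m=m@Ro.from_rotvec([0,0,t]).as_matrix()
    print('yaw',cur.round(4),'turn frac z',round(t/2/np.pi,4),'travel total',(m.T@(np.array(p)-s['position'])/250).round(4),'tilt',m[:2,2].round(4),'pos',s['position'].round(1),'t',s['clock'])
E
python3 -c "
from h import *
plan([440,-158,200],.4285)"
```

```text
yaw 0.2606 turn frac z -0.0267 travel total [-1.7552  1.1566  0.1239] tilt [-0.0006  0.0018] pos [ 161.  -603.4  230.3] t 0.1
```

{"name": "servo_tool", "arguments": {"motion": [{"travel":[0,0,0],"rot":[0,0,-0.0134],"hand":1},{"travel":[-0.05,0.033,0.003],"rot":[0,0,-0.0133],"hand":1},{"travel":[-0.11,0.0725,0.0077],"rot":[0,0,0],"hand":1},{"travel":[-0.11,0.0725,0.0077],"rot":[0,0,0],"hand":1},{"travel":[-0.11,0.0725,0.0077],"rot":[0,0,0],"hand":1},{"travel":[-0.11,0.0725,0.0077],"rot":[0,0,0],"hand":1},{"travel":[-0.11,0.0725,0.0077],"rot":[0,0,0],"hand":1},{"travel":[-0.11,0.0725,0.0077],"rot":[0,0,0],"hand":1},{"travel":[-0.11,0.0725,0.0077],"rot":[0,0,0],"hand":1},{"travel":[-0.11,0.0725,0.0077],"rot":[0,0,0],"hand":1}]}}

```text
clock: 0.93
position: [310.3, -366.9, 214.8]
ee_rot: [-0.213, 0.977, 0.0, -0.0]
contact_force: [0.7, -0.6, 0.1]
gripper_width: 85.1
grasp_force: 0.0
```

{"name": "servo_tool", "arguments": {"motion": [{"travel":[-0.11,0.0725,0.0077],"rot":[0,0,0],"hand":1},{"travel":[-0.11,0.0725,0.0077],"rot":[0,0,0],"hand":1},{"travel":[-0.11,0.0725,0.0077],"rot":[0,0,0],"hand":1},{"travel":[-0.11,0.0725,0.0077],"rot":[0,0,0],"hand":1},{"travel":[-0.11,0.0725,0.0077],"rot":[0,0,0],"hand":1},{"travel":[-0.11,0.0725,0.0077],"rot":[0,0,0],"hand":1},{"travel":[-0.09,0.06,0.005],"rot":[0,0,0],"hand":1},{"travel":[-0.06,0.04,0.003],"rot":[0,0,0],"hand":1},{"travel":[0,0,0],"rot":[0,0,0],"hand":1},{"travel":[0,0,0],"rot":[0,0,0],"hand":1}]}}

```text
clock: 1.77
position: [438.5, -162.1, 201.2]
ee_rot: [-0.214, 0.977, 0.0, -0.001]
contact_force: [0.0, -0.5, 0.1]
gripper_width: 85.2
grasp_force: 0.0
```

```bash
python3 - <<'E'
from h import *
im,d,X=cloud('wrist'); save('w1.png',im); np.savez('w1.npz',im=im,X=X)
P=sel(X,(480,-140),115,45,75); P=P[P[:,0]<545]; print('rail',len(P),fit(P[:,:2],RAIL,[447,-155,0.4285]),P[:,2].mean())
P=sel(X,(622,-97),70,58,75);P=P[P[:,0]>555]; print('post',len(P),P.max(0) if len(P) else 0)
plan([447,-155.5,22],.4285)
E
```

```text
rail 6814 (array([ 4.47153919e+02, -1.57588455e+02,  4.27230359e-01]), np.float64(0.5277144083496174)) 59.207180405909455
post 564 [610.93998259 -83.67825827  65.35040628]
yaw 0.4291 turn frac z 0.0001 travel total [-0.0448  0.0111  0.7171] tilt [-0.0011  0.0001] pos [ 438.2 -162.7  201.3] t 1.8167
```

View pics/w1.png

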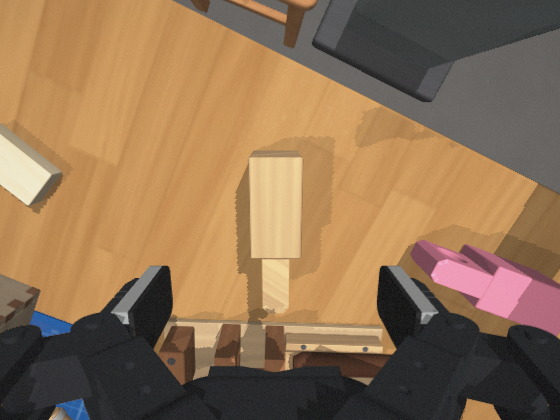

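The wrist view shows the rail at (275,207) with its tenon pointing down the image, and the cheeks at about (228,345) and (275,345). I'll take the slot offset from the same picture, then descend.

```bash
python3 - <<'E'
from h import *
X=np.load('w1.npz')['X']
P=sel(X,(622,-97),70,58,70);P=P[P[:,0]>555]
c,s=np.cos(.392),np.sin(.392); d=P[:,:2]-[615.58,-106]; q=np.c_[d@[c,s],d@[-s,c]]
print('x',np.percentile(q[:,0],[1,99]))
print(np.histogram(q[:,1],np.arange(-44,50,2)))
for lo in(-26,-20,-14,-8):
    k=q[(q[:,0]>lo)&(q[:,0]<lo+6)]; 
    for g in(k[k[:,1]<0],k[k[:,1]>0]): print(lo,len(g),np.percentile(g[:,1],[2,98]).round(1) if len(g) else '')
plan([447,-156.5,22],.4285)
E
```

```text
x [-29.29486369 -15.34166808]
(array([ 0,  0,  0,  7, 25, 22, 25, 24, 21, 24, 25, 25, 24, 24,  0,  0,  0,
        0,  0,  0,  0,  0,  0,  0,  0,  0,  0,  3, 29, 30, 32, 32, 36, 33,
       34, 33, 31, 25,  0,  0,  0,  0,  0,  0,  0,  0]), array([-44, -42, -40, -38, -36, -34, -32, -30, -28, -26, -24, -22, -20,
       -18, -16, -14, -12, -10,  -8,  -6,  -4,  -2,   0,   2,   4,   6,
         8,  10,  12,  14,  16,  18,  20,  22,  24,  26,  28,  30,  32,
        34,  36,  38,  40,  42,  44,  46,  48]))
-26 109 [-36.2 -16.2]
-26 106 [12.6 30.9]
-20 6 [-35.1 -19.6]
-20 87 [11.8 31. ]
-14 0 
-14 0 
-8 0 
-8 0 
yaw 0.4291 turn frac z 0.0001 travel total [-0.0431  0.0074  0.7171] tilt [-0.0011  0.0001] pos [ 438.2 -162.7  201.3] t 1.8167
```

{"name": "servo_tool", "arguments": {"motion": [{"travel":[-0.022,0.005,0.05],"rot":[0,0,0],"hand":1},{"travel":[-0.022,0.003,0.1],"rot":[0,0,0],"hand":1},{"travel":[0,0,0.12],"rot":[0,0,0],"hand":1},{"travel":[0,0,0.12],"rot":[0,0,0],"hand":1},{"travel":[0,0,0.12],"rot":[0,0,0],"hand":1},{"travel":[0,0,0.1],"rot":[0,0,0],"hand":1},{"travel":[0,0,0.07],"rot":[0,0,0],"hand":1},{"travel":[0,0,0.035],"rot":[0,0,0],"hand":1},{"travel":[0,0,0],"rot":[0,0,0],"hand":1},{"travel":[0,0,0],"rot":[0,0,0],"hand":1}]}}

```text
clock: 2.65
position: [447.8, -157.0, 23.2]
ee_rot: [-0.212, 0.977, -0.0, -0.0]
contact_force: [0.3, -1.2, -0.1]
gripper_width: 85.4
grasp_force: 0.0
```

{"name": "servo_tool", "arguments": {"motion": [{"travel":[0,0,0],"rot":[0,0,0],"hand":0},{"travel":[0,0,0],"rot":[0,0,0],"hand":0},{"travel":[0,0,0],"rot":[0,0,0],"hand":0},{"travel":[0,0,0],"rot":[0,0,0],"hand":0},{"travel":[0,0,0],"rot":[0,0,0],"hand":0},{"travel":[0,0,0],"rot":[0,0,0],"hand":0},{"travel":[0,0,0],"rot":[0,0,0],"hand":0},{"travel":[0,0,0],"rot":[0,0,0],"hand":0},{"travel":[0,0,0],"rot":[0,0,0],"hand":0},{"travel":[0,0,0],"rot":[0,0,0],"hand":0}]}}

```text
clock: 3.48
position: [448.7, -156.4, 24.0]
ee_rot: [-0.213, 0.977, -0.0, 0.001]
contact_force: [-0.2, -0.9, 6.8]
gripper_width: 44.3
grasp_force: 62.1
```

```bash
python3 - <<'E'
from h import *
im,d,X=cloud('wrist'); save('w2.png',im)
P=sel(X,(560,-107),70,45,75)
j=np.array([616.4,-107.9])
c,s=np.cos(.392),np.sin(.392); d=X[...,:2]-j; x=d@[c,s]; y=d@[-s,c]; z=X[...,2]
def band(lo,hi,z0,z1):
    m=(x>lo)&(x<hi)&(z>z0)&(z<z1)&(abs(y)<45); return y[m]
for lo in range(-30,0,6):
    b=band(lo,lo+6,58,72); print('post',lo,len(b),np.histogram(b,np.arange(-40,41,4))[0])
for lo in range(-125,-70,6):
    b=band(lo,lo+6,50,70); print('ten',lo,len(b),np.percentile(b,[2,98]).round(1) if len(b) else '')
im,d,X=cloud('top')
P=sel(X,(480,-140),115,45,75); P=P[(P[:,0]<545)]; print(len(P))
plan([447,-156.5,22],.392)
E
```

```text
post -30 0 [0 0 0 0 0 0 0 0 0 0 0 0 0 0 0 0 0 0 0 0]
post -24 0 [0 0 0 0 0 0 0 0 0 0 0 0 0 0 0 0 0 0 0 0]
post -18 0 [0 0 0 0 0 0 0 0 0 0 0 0 0 0 0 0 0 0 0 0]
post -12 0 [0 0 0 0 0 0 0 0 0 0 0 0 0 0 0 0 0 0 0 0]
post -6 0 [0 0 0 0 0 0 0 0 0 0 0 0 0 0 0 0 0 0 0 0]
ten -125 0 
ten -119 0 
ten -113 0 
ten -107 0 
ten -101 0 
ten -95 0 
ten -89 0 
ten -83 0 
ten -77 0 
ten -71 0 
143
yaw 0.4292 turn frac z 0.0059 travel total [0.0064 0.0022 0.0083] tilt [ 0.0023 -0.0003] pos [ 448.7 -156.4   24.1] t 3.5833
```

View pics/w2.png

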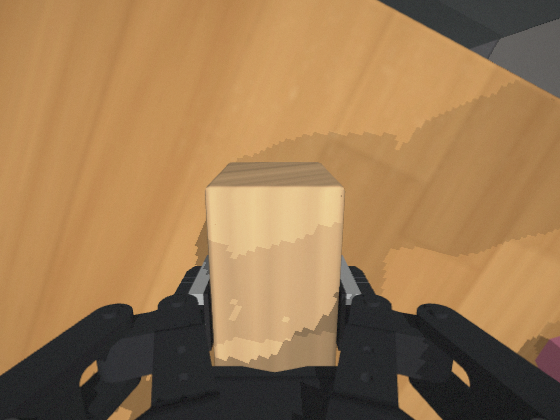

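The rail is held centrally between the pads (wrist (275,270)). Next I line it up in front of the slot.

```bash
python3 -c "
from h import *
plan([489.2,-159.9,25],.392)"
```

```text
yaw 0.4292 turn frac z 0.0059 travel total [-0.1444 -0.0749 -0.0033] tilt [ 0.0023 -0.0003] pos [ 448.7 -156.4   24.1] t 3.5833
```

{"name": "servo_tool", "arguments": {"motion": [{"travel":[0,0,-0.004],"rot":[0,0,0],"hand":0},{"travel":[0,-0.02,0],"rot":[0,0,0.003],"hand":0},{"travel":[0,-0.025,0],"rot":[0,0,0.003],"hand":0},{"travel":[-0.02,-0.02,0],"rot":[0,0,0],"hand":0},{"travel":[-0.04,-0.01,0],"rot":[0,0,0],"hand":0},{"travel":[-0.04,0,0],"rot":[0,0,0],"hand":0},{"travel":[-0.03,0,0],"rot":[0,0,0],"hand":0},{"travel":[-0.014,0,0],"rot":[0,0,0],"hand":0},{"travel":[0,0,0],"rot":[0,0,0],"hand":0},{"travel":[0,0,0],"rot":[0,0,0],"hand":0}]}}

```text
clock: 4.42
position: [488.5, -160.4, 24.1]
ee_rot: [-0.194, 0.981, -0.0, -0.001]
contact_force: [-3.3, -1.6, 5.8]
gripper_width: 44.6
grasp_force: 62.5
```

```bash
python3 - <<'E'
from h import *
im,d,X=cloud('top'); save('t2.png',cv2.resize(im[165:285,230:350],(600,600),interpolation=cv2.INTER_CUBIC))
j=np.array([615.6,-106.]); c,s=np.cos(.392),np.sin(.392); dd=X[...,:2]-j; x=dd@[c,s]; y=dd@[-s,c]; z=X[...,2]
for lo in range(-100,36,8):
    m=(x>lo)&(x<lo+8)&(z>45)&(z<72)&(abs(y)<45); print(lo,np.histogram(y[m],np.arange(-42,43,3))[0], np.round(y[m&(abs(y)<16)].mean(),2))
plan([489.2,-159.9,25],.392)
E
```

```text
-100 [0 0 0 0 0 0 0 0 0 0 0 0 0 0 0 0 0 0 0 0 0 0 0 0 0 0 0 0] nan
-92 [0 0 0 0 0 0 0 0 0 0 0 0 0 0 0 0 0 0 0 0 0 0 0 0 0 0 0 0] nan
-84 [0 0 0 0 0 0 0 0 0 0 1 1 1 0 0 0 0 0 0 0 0 0 0 0 0 0 0 0] -8.6
-76 [0 0 0 0 0 0 0 0 0 1 3 2 4 2 2 2 2 2 0 0 0 0 0 0 0 0 0 0] -1.66
-68 [0 0 0 0 0 0 0 0 0 0 4 3 4 3 3 2 4 3 0 0 0 0 0 0 0 0 0 0] -0.29
-60 [0 0 0 0 0 0 0 0 0 0 3 3 2 3 3 3 2 4 0 0 0 0 0 0 0 0 0 0] 0.26
-52 [0 0 0 0 0 0 0 0 0 0 3 1 4 2 4 2 3 3 0 0 0 0 0 0 0 0 0 0] 0.4
-44 [0 0 0 0 0 0 0 0 0 0 0 1 2 1 2 2 1 0 0 0 0 0 0 0 0 0 0 0] -0.01
-36 [0 0 0 0 0 0 0 0 0 0 0 0 0 0 0 0 0 0 0 0 0 0 0 0 0 0 0 0] nan
-28 [0 0 1 3 3 3 4 3 4 2 0 0 0 0 0 0 0 0 1 4 3 3 4 3 3 1 0 0] -1.99
-20 [0 0 1 4 3 3 4 3 2 2 0 0 0 0 0 0 0 0 1 2 4 2 3 3 3 1 0 0] -4.86
-12 [0 0 1 2 3 2 3 3 3 2 0 0 0 0 0 0 0 0 2 2 3 3 3 3 2 2 0 0] 3.29
-4 [0 0 1 3 3 3 3 3 3 3 0 0 0 0 0 0 0 0 3 3 3 2 4 2 4 2 0 0] -2.3
4 [0 0 2 2 2 3 2 4 3 2 0 0 0 0 0 0 0 0 1 2 3 3 3 3 2 1 0 0] -2.97
12 [0 0 0 4 2 3 3 2 2 3 0 0 0 0 0 0 0 0 1 3 4 2 3 3 3 1 0 0] -2.79
20 [0 0 2 3 3 3 4 3 2 3 1 1 0 0 1 1 0 1 1 3 2 4 2 4 2 1 0 0] -1.35
28 [0 0 1 4 3 3 3 2 3 2 4 2 4 2 2 3 4 2 5 2 3 3 3 2 4 1 0 0] 0.42
yaw 0.3904 turn frac z -0.0003 travel total [-0.0035  0.0008 -0.0035] tilt [-0.001  -0.0005] pos [ 488.5 -160.4   24.1] t 4.4667<stdin>:5: RuntimeWarning: Mean of empty slice.
  ret = ret.dtype.type(ret / rcount)
```

View pics/t2.png

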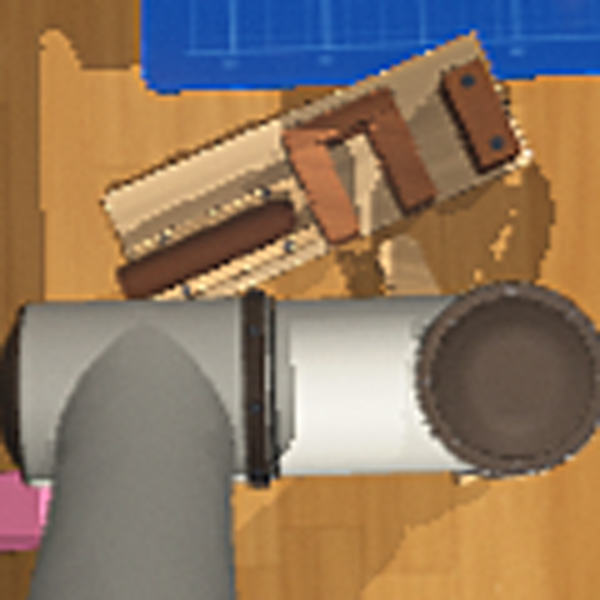

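The crop shows the tenon tip at (400,250) pointing between the cheeks, and depth puts it within about 0.3 mm of the slot's centre. Now I insert it.

{"name": "servo_tool", "arguments": {"motion": [{"travel":[-0.01,0,-0.003],"rot":[0,0,0],"hand":0},{"travel":[-0.025,0,0],"rot":[0,0,0],"hand":0},{"travel":[-0.03,0,0],"rot":[0,0,0],"hand":0},{"travel":[-0.03,0,0],"rot":[0,0,0],"hand":0},{"travel":[-0.03,0,0],"rot":[0,0,0],"hand":0},{"travel":[-0.03,0,0],"rot":[0,0,0],"hand":0},{"travel":[-0.03,0,0],"rot":[0,0,0],"hand":0},{"travel":[-0.03,0,0],"rot":[0,0,0],"hand":0},{"travel":[-0.02,0,0],"rot":[0,0,0],"hand":0},{"travel":[-0.01,0,0],"rot":[0,0,0],"hand":0}]}}

```text
clock: 5.3
position: [546.1, -136.1, 24.5]
ee_rot: [-0.194, 0.981, -0.0, 0.0]
contact_force: [0.1, -0.5, -2.2]
gripper_width: 44.4
grasp_force: 61.5
```

{"name": "servo_tool", "arguments": {"motion": [{"travel":[-0.005,0,0],"rot":[0,0,0],"hand":0},{"travel":[-0.006,0,0],"rot":[0,0,0],"hand":0},{"travel":[-0.006,0,0],"rot":[0,0,0],"hand":0},{"travel":[0,0,0],"rot":[0,0,0],"hand":0},{"travel":[0,0,0],"rot":[0,0,0],"hand":0}]}}

```text
clock: 5.72
position: [548.9, -135.0, 24.6]
ee_rot: [-0.194, 0.981, 0.0, -0.0]
contact_force: [-0.8, -0.3, -0.7]
gripper_width: 44.4
grasp_force: 61.5
```

{"name": "servo_tool", "arguments": {"motion": [{"travel":[-0.004,0,0],"rot":[0,0,0],"hand":0},{"travel":[-0.004,0,0],"rot":[0,0,0],"hand":0},{"travel":[-0.003,0,0],"rot":[0,0,0],"hand":0},{"travel":[0,0,0],"rot":[0,0,0],"hand":0}]}}

```text
clock: 6.05
position: [549.2, -134.5, 24.4]
ee_rot: [-0.194, 0.981, 0.0, -0.003]
contact_force: [-5.2, -3.5, 1.7]
gripper_width: 44.6
grasp_force: 61.6
```

{"name": "servo_tool", "arguments": {"motion": [{"travel":[-0.005,0,0],"rot":[0,0,0],"hand":0},{"travel":[-0.005,0,0],"rot":[0,0,0],"hand":0},{"travel":[0,0,0],"rot":[0,0,0],"hand":0},{"travel":[0,0,0],"rot":[0,0,0],"hand":0}]}}

```text
clock: 6.38
position: [549.0, -134.5, 24.4]
ee_rot: [-0.193, 0.981, 0.001, -0.005]
contact_force: [-9.2, -4.6, 5.2]
gripper_width: 44.2
grasp_force: 62.3
```

{"name": "servo_tool", "arguments": {"motion": [{"travel":[0.008,0,0],"rot":[0,0,0],"hand":0},{"travel":[0,0,0],"rot":[0,0,0],"hand":1},{"travel":[0,0,0],"rot":[0,0,0],"hand":1},{"travel":[0,0,0],"rot":[0,0,0],"hand":1},{"travel":[0,0,0],"rot":[0,0,0],"hand":1},{"travel":[0,0,0],"rot":[0,0,0],"hand":1},{"travel":[0,0,0],"rot":[0,0,0],"hand":1},{"travel":[0,0,0],"rot":[0,0,0],"hand":1},{"travel":[0,0,0],"rot":[0,0,0],"hand":1}]}}

```text
clock: 7.13
position: [552.2, -133.5, 24.6]
ee_rot: [-0.194, 0.981, -0.0, 0.0]
contact_force: [0.9, -0.5, 0.5]
gripper_width: 85.3
grasp_force: 0.0
```

{"name": "servo_tool", "arguments": {"motion": [{"travel":[0,0,-0.04],"rot":[0,0,0],"hand":1},{"travel":[0,0,-0.08],"rot":[0,0,0],"hand":1},{"travel":[0,0,-0.12],"rot":[0,0,0],"hand":1},{"travel":[0.02,0,-0.12],"rot":[0,0,0],"hand":1},{"travel":[0.06,0,-0.12],"rot":[0,0,0],"hand":1},{"travel":[0.1,0,-0.12],"rot":[0,0,0],"hand":1},{"travel":[0.1,0,-0.1],"rot":[0,0,0],"hand":1},{"travel":[0.06,0,-0.05],"rot":[0,0,0],"hand":1},{"travel":[0,0,0],"rot":[0,0,0],"hand":1},{"travel":[0,0,0],"rot":[0,0,0],"hand":1}]}}

```text
clock: 7.97
position: [473.4, -166.2, 213.7]
ee_rot: [-0.194, 0.981, -0.0, 0.002]
contact_force: [0.3, -0.5, -0.5]
gripper_width: 85.3
grasp_force: 0.0
```

```bash
python3 - <<'E'
from h import *
im,d,X=cloud('wrist'); save('w3.png',im)
X=X
j=np.array([616.4,-107.9]); c,s=np.cos(.392),np.sin(.392); d=X[...,:2]-j; x=d@[c,s]; y=d@[-s,c]; z=X[...,2]
m=(abs(y)<40)&(x>-125)&(x<45)&(z>50)&(z<75)
A=np.c_[x[m],y[m],z[m]]
for lo in range(-124,44,8):
    k=A[(A[:,0]>lo)&(A[:,0]<lo+8)]; print(lo,len(k),np.histogram(k[:,1],np.arange(-40,41,4))[0])
plan([0,0,0],.392)
E
```

```text
-124 314 [ 0  0  0  0  9 28 31 25 34 25 26 33 26 29 29 19  0  0  0  0]
-116 402 [ 0  0  0  0 17 35 39 34 41 34 33 38 31 43 32 25  0  0  0  0]
-108 395 [ 0  0  0  0 13 38 32 33 41 33 33 43 33 34 37 25  0  0  0  0]
-100 387 [ 0  0  0  0  8 41 33 31 39 31 32 39 33 31 45 24  0  0  0  0]
-92 382 [ 0  0  0  0 14 34 32 32 41 31 32 41 32 32 37 24  0  0  0  0]
-84 371 [ 0  0  0  0 15 30 31 37 32 29 32 39 31 31 34 30  0  0  0  0]
-76 361 [ 0  0  0  0 16 30 30 39 30 32 28 38 29 30 29 30  0  0  0  0]
-68 359 [ 0  0  0  0 15 33 31 37 29 31 30 36 33 32 29 23  0  0  0  0]
-60 347 [ 0  0  0  0 14 28 38 30 31 30 30 29 38 27 30 22  0  0  0  0]
-52 342 [ 0  0  0  0  9 32 30 30 30 29 30 32 36 30 31 23  0  0  0  0]
-44 338 [ 0  0  0  0 11 34 30 28 30 30 29 30 36 31 28 21  0  0  0  0]
-36 522 [ 0 18 32 31 33 40 28 27 28 27 29 28 27 37 41 31 26 27 12  0]
-28 506 [ 0 15 32 33 39 29 16 21 30 29 29 27 29 30 29 31 34 34 19  0]
-20 462 [ 0 13 30 32 29 29 13 21 28 29 28 28 28 28 28 28 27 29 14  0]
-12 457 [ 0 22 30 27 28 26 14 19 28 27 27 27 27 21 30 31 31 29 13  0]
-4 440 [ 0 15 28 27 27 28 13 22 27 28 26 28 27 20 28 30 30 27  9  0]
4 439 [ 0 14 25 29 29 26 15 18 25 26 28 26 29 22 28 29 27 30 13  0]
12 437 [ 0 13 27 27 28 29 17 20 26 28 26 29 27 25 26 24 26 26 13  0]
20 301 [ 0  1  5  7 10 13 34 22 29 29 28 28 26 27 14 12  9  6  1  0]
28 38 [0 0 0 0 0 0 1 5 6 6 8 5 5 2 0 0 0 0 0 0]
36 0 [0 0 0 0 0 0 0 0 0 0 0 0 0 0 0 0 0 0 0 0]
yaw 0.3905 turn frac z -0.0002 travel total [1.4975 1.3371 0.848 ] tilt [0.0011 0.0003] pos [ 473.5 -166.   212.5] t 8.0167
```

View pics/w3.png

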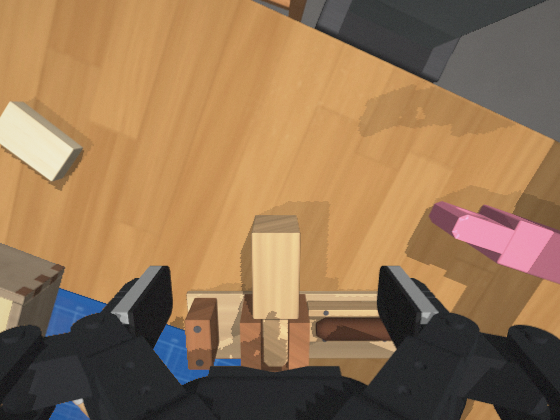

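The wrist view shows the shoulders flush on the post at about (275,318) and the tenon centred between the cheeks at (275,345). The pin is still in its cradle at (350,328). Now I move behind its tail with the fingers shut.

```bash
python3 -c "
from h import *
plan([544.4,66.3,30],.392)"
```

```text
yaw 0.3905 turn frac z -0.0002 travel total [-0.6163  0.7503  0.7305] tilt [0.0011 0.0003] pos [ 473.5 -166.   212.5] t 8.0167
```

{"name": "servo_tool", "arguments": {"motion": [{"travel":[-0.03,0.04,0],"rot":[0,0,0],"hand":0},{"travel":[-0.08,0.1,0],"rot":[0,0,0],"hand":0},{"travel":[-0.09,0.11,0],"rot":[0,0,0],"hand":0},{"travel":[-0.09,0.11,0],"rot":[0,0,0],"hand":0},{"travel":[-0.09,0.11,0],"rot":[0,0,0],"hand":0},{"travel":[-0.09,0.11,0],"rot":[0,0,0],"hand":0},{"travel":[-0.08,0.1,0],"rot":[0,0,0],"hand":0},{"travel":[-0.066,0.07,0],"rot":[0,0,0],"hand":0},{"travel":[0,0,0],"rot":[0,0,0],"hand":0},{"travel":[0,0,0],"rot":[0,0,0],"hand":0}]}}

```text
clock: 8.85
position: [544.5, 67.6, 210.1]
ee_rot: [-0.195, 0.981, -0.0, -0.002]
contact_force: [-0.1, -0.3, -0.2]
gripper_width: 0.2
grasp_force: 0.0
```

```bash
python3 -c "
from h import *
im,d,X=cloud('top')
P=sel(X,(595,-10),75,34,50); print('pin',len(P))
im,d,X=cloud('wrist'); save('w4.png',im)
j=np.array([616.4,-107.9]); c,s=np.cos(.392),np.sin(.392); d=X[...,:2]-j; x=d@[c,s]; y=d@[-s,c]; z=X[...,2]
m=(abs(x)<25)&(y>36)&(y<165)&(z>33)&(z<52); print(m.sum(), np.percentile(x[m],[2,50,98]),np.percentile(y[m],[2,98]))
plan([544.4,66.3,30],.392)"
```

```text
pin 291
2878 [-11.96811205  -2.6642912    9.80723327] [ 48.44675564 152.97802049]
yaw 0.3911 turn frac z -0.0001 travel total [-0.004   0.0008  0.723 ] tilt [-0.0027 -0.001 ] pos [544.   65.9 210.7] t 8.95
```

{"name": "servo_tool", "arguments": {"motion": [{"travel":[-0.004,0,0.04],"rot":[0,0,0],"hand":0},{"travel":[0,0,0.1],"rot":[0,0,0],"hand":0},{"travel":[0,0,0.12],"rot":[0,0,0],"hand":0},{"travel":[0,0,0.12],"rot":[0,0,0],"hand":0},{"travel":[0,0,0.12],"rot":[0,0,0],"hand":0},{"travel":[0,0,0.1],"rot":[0,0,0],"hand":0},{"travel":[0,0,0.08],"rot":[0,0,0],"hand":0},{"travel":[0,0,0.043],"rot":[0,0,0],"hand":0},{"travel":[0,0,0],"rot":[0,0,0],"hand":0},{"travel":[0,0,0],"rot":[0,0,0],"hand":0}]}}

```text
clock: 9.78
position: [545.4, 65.8, 31.3]
ee_rot: [-0.194, 0.981, -0.0, -0.0]
contact_force: [0.4, 0.9, 1.4]
gripper_width: -0.3
grasp_force: 0.0
```

{"name": "servo_tool", "arguments": {"motion": [{"travel":[0,-0.02,0],"rot":[0,0,0],"hand":0},{"travel":[0,-0.02,0],"rot":[0,0,0],"hand":0},{"travel":[0,-0.02,0],"rot":[0,0,0],"hand":0},{"travel":[0,-0.02,0],"rot":[0,0,0],"hand":0},{"travel":[0,-0.02,0],"rot":[0,0,0],"hand":0},{"travel":[0,-0.02,0],"rot":[0,0,0],"hand":0},{"travel":[0,-0.02,0],"rot":[0,0,0],"hand":0}]}}

```text
clock: 10.37
position: [559.1, 33.7, 31.7]
ee_rot: [-0.194, 0.981, 0.0, 0.0]
contact_force: [-0.4, 1.3, 1.3]
gripper_width: 0.1
grasp_force: 0.8
```

```bash
python3 -c "
from h import *
j=np.array([616.4,-107.9]); c,s=np.cos(.392),np.sin(.392)
p=sensors.read_state()['position'][:2]-j; print('jig',p@[c,s],p@[-s,c])
im,d,X=cloud('top'); save('t4.png',cv2.resize(im[165:285,230:350],(600,600),interpolation=cv2.INTER_CUBIC))
P=sel(X,(615.6,-106),170,36,50); dd=P[:,:2]-[615.6,-106]; x=dd@[c,s]; y=dd@[-s,c]; k=(abs(x)<14)&(y>36); print(k.sum(),np.percentile(y[k],[1,99]) if k.any() else '',np.mean(x[k]))
"
```

```text
jig 1.118613970954101 152.73660425811335
168 [ 37.1537486  121.92637071] -1.7230763152825797
```

View pics/t4.png

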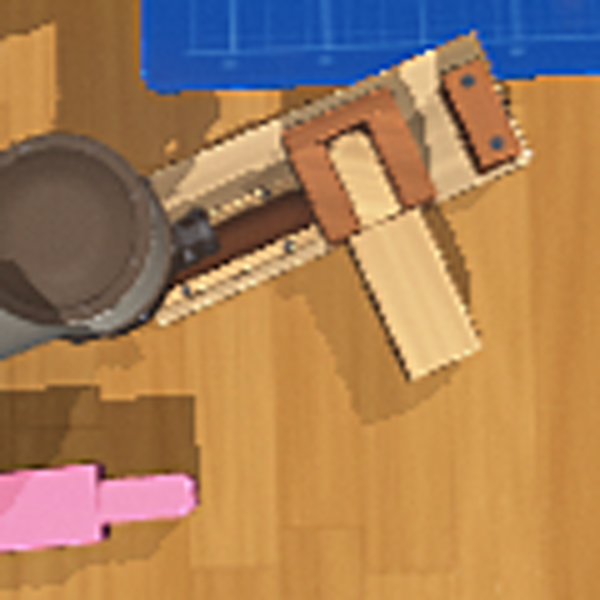

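The crop shows the rail seated and the gripper finger at (195,235) pushing the pin, whose tip has gone under the cheek at (305,205). I keep pushing.

{"name": "servo_tool", "arguments": {"motion": [{"travel":[0,-0.02,0],"rot":[0,0,0],"hand":0},{"travel":[0,-0.02,0],"rot":[0,0,0],"hand":0},{"travel":[0,-0.02,0],"rot":[0,0,0],"hand":0},{"travel":[0,-0.02,0],"rot":[0,0,0],"hand":0},{"travel":[0,-0.02,0],"rot":[0,0,0],"hand":0},{"travel":[0,-0.02,0],"rot":[0,0,0],"hand":0},{"travel":[0,-0.02,0],"rot":[0,0,0],"hand":0},{"travel":[0,-0.02,0],"rot":[0,0,0],"hand":0}]}}

```text
clock: 11.08
position: [574.1, -3.4, 31.4]
ee_rot: [-0.194, 0.981, 0.0, -0.0]
contact_force: [-0.8, 1.0, 1.0]
gripper_width: 0.0
grasp_force: 0.8
```

{"name": "servo_tool", "arguments": {"motion": [{"travel":[0,-0.02,0],"rot":[0,0,0],"hand":0},{"travel":[0,-0.02,0],"rot":[0,0,0],"hand":0},{"travel":[0,-0.02,0],"rot":[0,0,0],"hand":0},{"travel":[0,-0.02,0],"rot":[0,0,0],"hand":0},{"travel":[0,-0.02,0],"rot":[0,0,0],"hand":0},{"travel":[0,-0.02,0],"rot":[0,0,0],"hand":0},{"travel":[0,-0.02,0],"rot":[0,0,0],"hand":0},{"travel":[0,-0.02,0],"rot":[0,0,0],"hand":0}]}}

```text
clock: 11.75
position: [589.3, -40.5, 31.2]
ee_rot: [-0.194, 0.981, -0.0, -0.0]
contact_force: [-0.8, 0.3, -0.2]
gripper_width: -0.0
grasp_force: 0.3
```

```bash
python3 -c "
from h import *
j=np.array([616.4,-107.9]); c,s=np.cos(.392),np.sin(.392)
p=sensors.read_state()['position'][:2]-j; print('jig',p@[c,s],p@[-s,c])
im,d,X=cloud('top')
dd=X[...,:2]-[615.6,-106]; x=dd@[c,s]; y=dd@[-s,c]; z=X[...,2]
k=(abs(x)<11)&(y>-66)&(y<-33)&(z>25)&(z<52); print('tip',k.sum(),y[k].min() if k.any() else '',x[k].mean())
k=(abs(y)<18)&(x<-33)&(x>-130)&(z>50); P=np.c_[x[k],y[k]]; print('rail',len(P),P.min(0),P.max(0),P.mean(0))
"
```

```text
jig 0.6644864648447779 72.62444215120095
tip 42 -65.69008155060709 -0.31213222125969964
rail 375 [-118.26299989  -17.96125154] [-33.06628671  17.88262909] [-7.56409706e+01 -5.07178622e-02]
```

{"name": "servo_tool", "arguments": {"motion": [{"travel":[0,-0.012,0],"rot":[0,0,0],"hand":0},{"travel":[0,-0.01,0],"rot":[0,0,0],"hand":0},{"travel":[0,-0.008,0],"rot":[0,0,0],"hand":0},{"travel":[0,-0.005,0],"rot":[0,0,0],"hand":0},{"travel":[0,0,0],"rot":[0,0,0],"hand":0}]}}

```text
clock: 12.22
position: [592.5, -48.3, 31.3]
ee_rot: [-0.194, 0.981, -0.0, -0.0]
contact_force: [0.0, 0.2, -0.7]
gripper_width: -0.3
grasp_force: 0.0
```

{"name": "servo_tool", "arguments": {"motion": [{"travel":[0,-0.005,0],"rot":[0,0,0],"hand":0},{"travel":[0,-0.005,0],"rot":[0,0,0],"hand":0},{"travel":[0,-0.004,0],"rot":[0,0,0],"hand":0},{"travel":[0,0,0],"rot":[0,0,0],"hand":0}]}}

```text
clock: 12.55
position: [593.9, -51.4, 31.4]
ee_rot: [-0.194, 0.981, -0.0, 0.0]
contact_force: [-0.1, 0.8, 0.6]
gripper_width: 0.2
grasp_force: 0.0
```

{"name": "servo_tool", "arguments": {"motion": [{"travel":[0,-0.004,0],"rot":[0,0,0],"hand":0},{"travel":[0,-0.004,0],"rot":[0,0,0],"hand":0},{"travel":[0,-0.004,0],"rot":[0,0,0],"hand":0},{"travel":[0,0,0],"rot":[0,0,0],"hand":0}]}}

```text
clock: 12.88
position: [594.8, -53.7, 31.3]
ee_rot: [-0.194, 0.981, 0.0, -0.0]
contact_force: [-1.0, 3.9, 0.7]
gripper_width: 0.3
grasp_force: 1.5
```

```bash
python3 -c "
from h import *
j=np.array([616.4,-107.9]); c,s=np.cos(.392),np.sin(.392)
p=sensors.read_state()['position'][:2]-j; print('jig',p@[c,s],p@[-s,c])
im,d,X=cloud('top'); save('t5.png',cv2.resize(im[165:245,260:360],(750,600),interpolation=cv2.INTER_CUBIC))
dd=X[...,:2]-[615.6,-106]; x=dd@[c,s]; y=dd@[-s,c]; z=X[...,2]
for lo in range(-66,-33,3):
    k=(abs(x)<5)&(y>lo)&(y<lo+3); print(lo,z[k].round())
"
```

```text
jig 0.7113024172082412 58.3722053594198
-66 [54. 40. 42. 43. 40. 49. 33.]
-63 [44. 39.]
-60 [40. 42. 41.]
-57 [43. 42. 41. 42. 39.]
-54 [43. 42. 42.]
-51 [41. 44. 45.]
-48 [42. 49. 38.]
-45 [43. 43. 46.]
-42 [47. 41. 48. 46. 42.]
-39 [46. 38. 43.]
-36 [65. 62.]
```

View pics/t5.png

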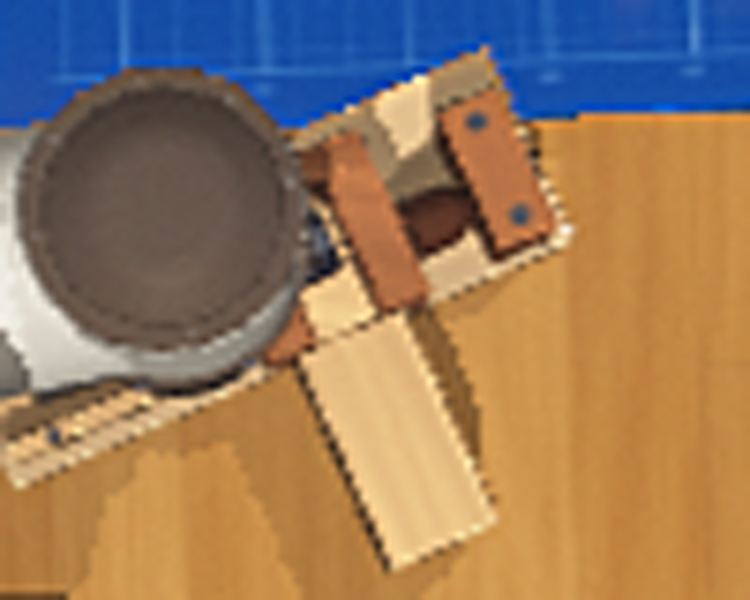

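The crop shows the pin through both cheeks with its tip on the stop at (470,215), and the force is up to 4 N. One small push more, then I back off and lift.

{"name": "servo_tool", "arguments": {"motion": [{"travel":[0,-0.005,0],"rot":[0,0,0],"hand":0},{"travel":[0,0,0],"rot":[0,0,0],"hand":0},{"travel":[0,0.03,0],"rot":[0,0,0],"hand":0},{"travel":[0,0.06,0],"rot":[0,0,0],"hand":0},{"travel":[0,0.06,-0.06],"rot":[0,0,0],"hand":0},{"travel":[0,0.06,-0.12],"rot":[0,0,0],"hand":0},{"travel":[0,0.1,-0.12],"rot":[0,0,0],"hand":0},{"travel":[0.08,0.1,-0.1],"rot":[0,0,0],"hand":0},{"travel":[0.1,0.1,-0.06],"rot":[0,0,0],"hand":0},{"travel":[0.1,0.1,0],"rot":[0,0,0],"hand":0}]}}

```text
clock: 13.77
position: [474.1, 60.5, 149.9]
ee_rot: [-0.195, 0.981, 0.0, 0.004]
contact_force: [-0.6, 1.5, -0.4]
gripper_width: -0.1
grasp_force: 0.0
```

{"name": "servo_tool", "arguments": {"motion": [{"travel":[0.1,0.1,0],"rot":[0,0,0],"hand":0},{"travel":[0.1,0.08,0],"rot":[0,0,0],"hand":0},{"travel":[0.05,0.05,0],"rot":[0,0,0],"hand":0},{"travel":[0,0,0],"rot":[0,0,0],"hand":0},{"travel":[0,0,0],"rot":[0,0,0],"hand":0}]}}

```text
clock: 14.18
position: [392.8, 88.8, 147.0]
ee_rot: [-0.195, 0.981, 0.0, 0.001]
contact_force: [-0.3, -0.5, 0.2]
gripper_width: -0.1
grasp_force: 0.0
```

```bash
python3 -c "
from h import *
c,s=np.cos(.392),np.sin(.392)
im,d,X=cloud('top')
dd=X[...,:2]-[615.6,-106]; x=dd@[c,s]; y=dd@[-s,c]; z=X[...,2]
for r in ((-66,-36),(36,60)):
    k=(abs(x)<9)&(y>r[0])&(y<r[1])&(z>34)&(z<50); print('pin',k.sum(),y[k].min(),y[k].max(),x[k].mean(),z[k].max())
P=sel(X,(548,-134),120,45,75); dd=P[:,:2]-[615.6,-106]; xx=dd@[c,s];yy=dd@[-s,c]; k=(xx<30)&((xx<-31)|(abs(yy)<12.5))&(abs(yy)<30); print('rail',fit(np.c_[xx,yy][k],RAIL,[-73,0,0]))
print(sensors.read_state()['position'],sensors.read_state()['contact_force'])
"
```

```text
pin 61 -65.39211956671184 -36.93181842771284 -0.20780386748808027 49.01271927959251
pin 19 36.073705394171895 44.800516486215685 -0.0654811693725778 47.415036038921976
rail (array([-7.25901431e+01,  1.05759888e+00, -7.66605424e-03]), np.float64(2.097701380835034))
[393.52852765  88.79772794 146.93591781] [-0.02830522 -0.80139196  0.54679346]
```

The tail is at y≈45, the tip is on the stop, and the rail is at x≈-72.6 against the ideal -73. I'm handing it in.

```bash
python3 -c "
from h import *
print(job_done())"
```

```text
the job is handed in; nothing more can be done
None
```

The rail is in the slot with its shoulders on the post, and the pin goes through both cheeks and the tenon to the end stop. I handed the job in after about 14 s on the robot clock, but no verdict came back.

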